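Put the slides away in the dry box and clamp its lid

ROBOT

A 7-joint arm with a two-finger parallel gripper is mounted at the origin on the work surface; the furniture and walls round the work are solid. World frame = base frame: x ahead of the robot, y to its left, z up, the work surface at z = 0. Lengths are in m, angles in rad, forces in N, time in s.
With the tool pointing down it reaches from about 0.4 to 0.875 m from the base axis. Payload 19.3 kg.
Tool frame: the origin (TCP) lies at the very end of the fingers, on their centre line; the grasp point (between the pads) lies ctrl.pinch_z behind it (ctrl.pinch_z is the distance from the TCP to the grasp point, in m); z points along the fingers, y is the direction in which the jaws open and shut (so a half turn about z gives the same grasp; the last joint's range is limited). The gripper opens to 85 mm and grips with 20 to 120 N. Pads are 22 mm wide; open, the fingers measure 114 mm over their backs; the gripper's body (76 mm by 85 mm) begins 54 mm behind the grasp point. The pads swing forward as they close: fully open they stand 13 mm farther back than shut.
Start: joints at [1.222, 0.521, -0.036, 1.599, 0.021, 1.021, -0.113], TCP at [0.172, -0.601, 0.231] pointing down, gripper open.
Joint ranges: [-2.91, 2.91], [-0.3, 2.13], [-1.5, 1.42], [0.17, 2.43], [-1.26, 4.41], [0.16, 1.93], [-2.52, 2.52]. Speed limits (rad/s): [1.89, 1.89, 2.39, 2.39, 3.01, 3.01, 3.01].

INTERFACE

Orientations are given as a rotation vector (axis times angle).
In Python, from cell import ctrl gives the robot as it stands. The module is installed in compiled form; this text tells all that it offers.
- The arm moves only by the shell command python3 -m handwheel 'ROWS' [OPENING] [FORCE]. ROWS is JSON, a list of rows, each an object of numbers: "dx", "dy", "dz": the shift along the tool's x, y, z in mm; "turn": the turn about the tool's z in rad. In form: [{"dx": .., "dy": .., "dz": .., "turn": ..}, ...]. A call has 1 to 20 rows; each row is the pose to reach, as a shift and turn from the pose commanded when the call began, along the tool's axes at that moment; what a row does not reach only later rows make up. A row lasts 1/8 s, in which the tool goes at most 62.5 mm and 10.7 degrees, less where a joint would pass 70% of its speed; a pose out of reach is approached as far as the arm can. A call with a gripper value outside its range is refused whole. OPENING is the closure, from 0 (fully open) to 1 (shut), set as the call begins (- or left out, the last holds). The fingers move at their own pace and stop on an object; FORCE is the grip in N (left out, the last holds). Time passes only in rows, so rows that repeat a pose let the fingers close. It gives the time, the measured TCP pose, the force and the opening at its end, in the units of the state.
- ctrl.observe(): the state, without advancing time (a new reading comes with each control period).
- ctrl.get_image(name): name is "side" or "top"; returns a dict with "frame" (400x640x3 uint8, blue, green, red), "range_z" (400x640 float32, m along the optical axis (not along the pixel's ray), 0 where there is no reading), "camera_matrix" (3x3 intrinsics, pixels), "dist" ([k1, k2, p1, p2, k3] as OpenCV has them; the pictures are not rectified), "pose" (4x4, takes a point from camera to world coordinates). Camera axes: x right, y up, looking along -z (the intrinsics and any distortion apply to the point x, -y, -z); pixel columns grow to the right and rows downward; lengths in m; the calibration is good to about 2 mm. A picture is of the moment at which its call begins.
- ctrl.job_done(): hands the job in, once; it reports no verdict.
The state is a dict: "time_s": time; "joints": joint angles; "joint_vel": joint speeds; "joint_torque": joint torques, N m; "ee_pos": TCP position; "ee_rot": TCP orientation; "contact_force": force on the tool from outside, world axes, zero at the start; "ft_torque": the same for the moment, N m; "grip_width": opening from 0.0 (shut) to 1.0 (fully open).
Only numpy, scipy, OpenCV 4.12 (cv2) and the standard library are available. Lean on these libraries where they do the work, as an engineer would, in place of code of your own. Each camera call takes 0.05 s, during which the arm holds its last target.

TASK

Put the packet of microscope slides away in the open dry box: lay it flat inside without dropping it, set the loose lid squarely on the box so that it is fully down all round, and then swing the clamp on the end of the box over until it lies flat on the lid. Do not drop the lid, and leave the other things on the bench where they are.

Things in the scene. Friction and masses are not known exactly. Their poses are not given: they have to be found in the camera images.
- dry_box: Open grey plastic box, fixed to the bench, 116 x 92 mm outside and 44 mm high, walls and floor 4 mm (inside 108 x 84 mm, 40 mm deep). Origin: centre of its underside. x runs along its long side, towards the end that carries the clamp; y across it; z up.
- box_rim (a point): Centre of the mouth of the box, at rim height (44 mm above the bench).
- lid: Loose lid lying right way up on the bench, about 0.1 to 0.16 kg: a grey plate 116 x 92 x 6 mm over a black plug 102 x 78 x 4 mm that drops into the mouth with 3 mm of play on each side. Origin: centre of the plug's underside; x along its long side, z up. On the box its origin is 40 mm above the underside of the box, and its plate's top 50 mm. It fits either way round.
- lid_handle (a point): Centre of the lid's black handle bar, 30 mm above the lid's origin. The bar is 40 mm long along the lid's x, 12 mm wide (y), 12 mm high, and stands on two posts 14 mm clear of the plate.
- slide_packet: White and green carton packet of microscope slides, 33 mm (its x) x 82 mm (its y) x 30 mm high, lying flat on the bench, under 0.4 kg. Origin: centre of its underside. Lid and packet may lie in either of two places to the right of the box.
- clamp (a joint): Angle of the clamp, rad: 0 = lying level over the lid, along -x of the box, its rubber pad on the lid's plate; about 1.57 = upright; it starts a little past upright, leaning away from the box (1.6 to 2.1). The stiff pivot stays where it is left; it takes about 0.05 N m to turn. It stops at -0.03.
- clamp_hinge (a point): The clamp's pivot axis (along y of the box), 70 mm from the box's origin along its x and 56 mm above the bench.
- clamp_tip (a point): Free end of the clamp's steel arm, 40 mm from the pivot. The arm is 16 mm wide and 6 mm thick (this point is at mid thickness). When shut it ends 30 mm from the centre of the box, 10 mm short of the lid's handle.
- small_jar_1: Bystander: small beige jar with a white cap, 33 mm across, 39 mm high; origin under its centre.
- condenser_2: Bystander: white microscope condenser, 75 x 62 x 32 mm; origin under its centre.
- immersion_oil: Bystander: small dark bottle with a black cap, 29 mm across, 62 mm high; origin under its centre.
- coverslip_box: Bystander: small flat box, 30 x 30 x 11 mm; origin under its centre.

How it is judged:
By the outcome, as a careful person would: the job done as asked, in the order asked, and still so for the second after the job is handed in, with the robot touching nothing.
It also fails if it takes over 64 s, if anything falls off the work surface, if the arm or the gripper's body presses on something with over 40 N, if the wrist force passes 120 N, or if a joint passes its speed limit or range.

## Working session

There is one attempt and no reset: what is moved stays moved. The work goes in short steps, Python scripts to look and compute and a shell command to move; the robot and the scene stay as the last step left them, time stands still between calls to the robot, and variables do not carry over. Pictures are saved under pics/ and viewed, and the job is handed in when it is done.

```bash
mkdir -p pics; ls
python3 - <<'E'
from cell import ctrl
import cv2,numpy as np
s=ctrl.observe()
for k,v in s.items(): print(k,np.round(v,4))
print(ctrl.pinch_z)
for n in("top","side"):
    d=ctrl.get_image(n); cv2.imwrite(f"pics/{n}0.png",d["frame"]); np.savez(f"{n}0.npz",**d)
    print(n,d["camera_matrix"],d["dist"],d["pose"])
E
```

```text
pics
time_s 0.0
joints [ 1.2218  0.522  -0.0363  1.6     0.0212  1.0211 -0.1128]
joint_vel [-0.0021 -0.0006  0.0003  0.0002 -0.0015  0.0006 -0.0003]
joint_torque [ 0.00000e+00 -9.27123e+01  1.97990e+00 -3.69940e+01  1.79000e-02
  8.10000e-03  1.00000e-04]
ee_pos [ 0.1719 -0.6006  0.2308]
ee_rot [-3.1101e+00 -4.3630e-01  4.0000e-04]
contact_force [ 0.1961 -0.1632 -0.7042]
ft_torque [ 0.0206  0.0145 -0.0011]
grip_width 1.0002
0.0187
top [[379.46744096   0.         325.64541032]
 [  0.         379.46744096 198.70812224]
 [  0.           0.           1.        ]] [-0.05240581  0.          0.          0.          0.        ] [[-9.84695020e-02  9.72485177e-01 -2.11131089e-01  3.61506199e-01]
 [-9.95140009e-01 -9.63017926e-02  2.05506216e-02  1.17179345e-01]
 [-3.47127482e-04  2.12128603e-01  9.77241697e-01  9.05662639e-01]
 [ 0.00000000e+00  0.00000000e+00  0.00000000e+00  1.00000000e+00]]
side [[375.44820742   0.         314.94219074]
 [  0.         375.44820742 208.00511035]
 [  0.           0.           1.        ]] [-0.03081886  0.          0.          0.          0.        ] [[-0.50660871  0.74823292 -0.42836329  0.16241409]
 [-0.86217527 -0.43897087  0.25289993  0.34268155]
 [ 0.00118905  0.49744554  0.86749439  0.77378199]
 [ 0.          0.          0.          1.        ]]
```

View pics/top0.png

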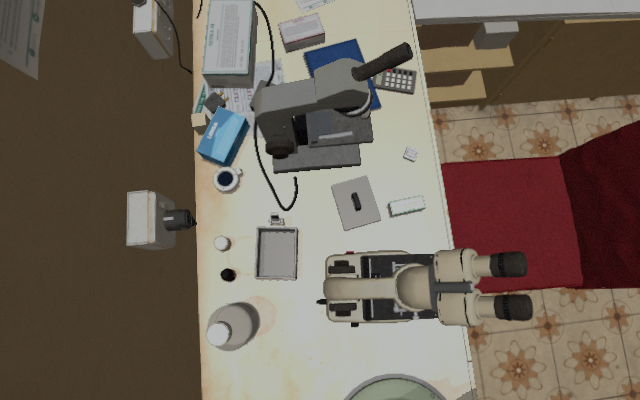

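View pics/side0.png

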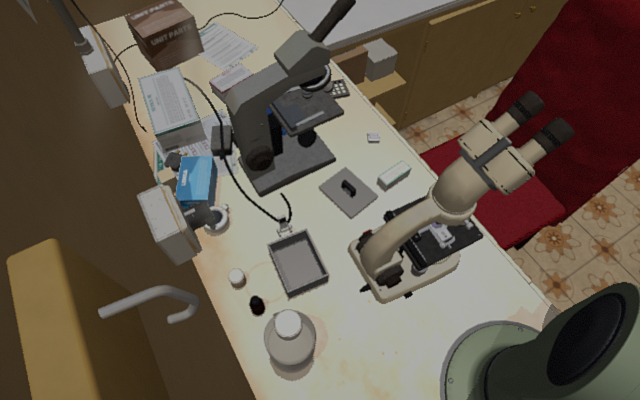

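```bash
cat > h.py <<'E'
import cv2,numpy as np
def load(n): return dict(np.load(n))
def cloud(d):
    K,D,P=d["camera_matrix"],d["dist"],d["pose"]; Z=d["range_z"]
    h,w=Z.shape; u,v=np.meshgrid(np.arange(w),np.arange(h))
    n=cv2.undistortPoints(np.stack([u,v],-1).reshape(-1,1,2).astype(np.float64),K,D).reshape(h,w,2)
    c=np.stack([n[...,0]*Z,-n[...,1]*Z,-Z],-1)
    X=c@P[:3,:3].T+P[:3,3]; X[Z==0]=np.nan
    return X
def proj(d,X):
    P=d["pose"]; c=(np.atleast_2d(X)-P[:3,3])@P[:3,:3]; c=c*[1,-1,-1]
    return cv2.projectPoints(c.reshape(-1,1,3),np.zeros(3),np.zeros(3),d["camera_matrix"],d["dist"])[0].reshape(-1,2)
def ray(d,uv,z):
    "pixel to world at height z"
    n=cv2.undistortPoints(np.array(uv,float).reshape(-1,1,2),d["camera_matrix"],d["dist"]).reshape(-1,2)
    r=np.c_[n[:,0],-n[:,1],-np.ones(len(n))]@d["pose"][:3,:3].T; o=d["pose"][:3,3]
    return o+r*((z-o[2])/r[:,2])[:,None]
E
python3 - <<'E'
from h import *
for n in("top","side"):
    d=load(n+"0.npz"); X=cloud(d)
    if n=="top":
        for nm,(u,v) in dict(box=(276,252),lid=(345,210),handle=(356,201),packet=(406,205),clamp=(277,220),cslip=(411,154),jar=(221,243),oil=(228,274),micA=(340,268),micB=(450,265),micC=(510,265),micarm=(400,288),mic2=(320,150),bottle=(218,333),green=(410,390),bench=(300,330),mug=(226,179)).items(): print(nm,np.round(X[v,u],3))
        x0,y0,x1,y1=190,140,450,320
    else: x0,y0,x1,y1=210,130,440,330
    im=cv2.resize(d["frame"][y0:y1,x0:x1],None,fx=3,fy=3,interpolation=cv2.INTER_CUBIC)
    cv2.imwrite(f"pics/{n}0z.png",im[:600,:800]); print(im.shape)
    # heights within the region
    print(np.nanpercentile(X[...,2],[1,10,50,90]), proj(d,[[0.172,-.6,.231]]))
E
```

```text
box [0.44  0.228 0.002]
lid [0.523 0.055 0.01 ]
handle [0.536 0.029 0.039]
packet [ 0.516 -0.087  0.035]
clamp [0.505 0.213 0.065]
cslip [ 0.646 -0.123  0.013]
jar [0.469 0.348 0.038]
oil [0.397 0.33  0.06 ]
micA [0.385 0.085 0.093]
micB [ 0.366 -0.072  0.326]
micC [ 0.356 -0.142  0.372]
micarm [ 0.337 -0.006  0.255]
mic2 [0.67  0.101 0.037]
bottle [0.291 0.311 0.223]
green [ 0.107 -0.044  0.012]
bench [0.258 0.187 0.003]
mug [0.623 0.332 0.028]
(540, 780, 3)
[-0.80489167 -0.79285838  0.00288276  0.47786087] [[729.60568241 341.16149977]]
(600, 690, 3)
[-0.80197571 -0.32208489  0.03659084  0.59775436] [[722.44848895 131.7908036 ]]
```

View pics/top0z.png

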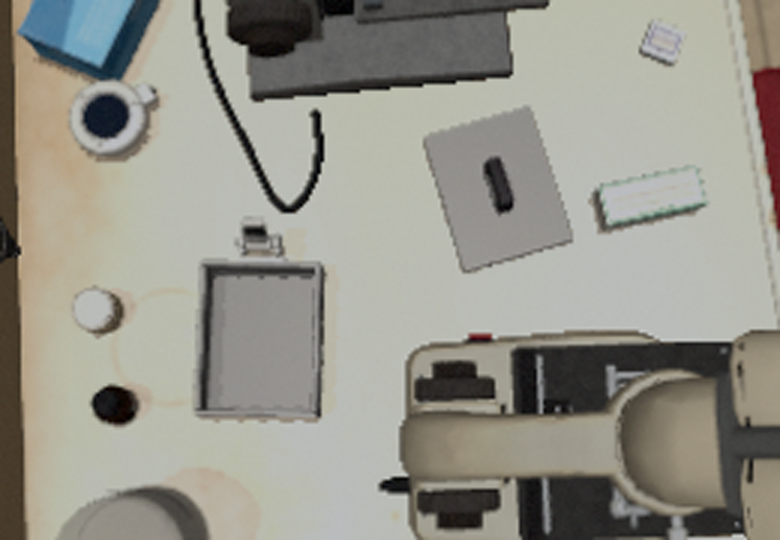

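View pics/side0z.png

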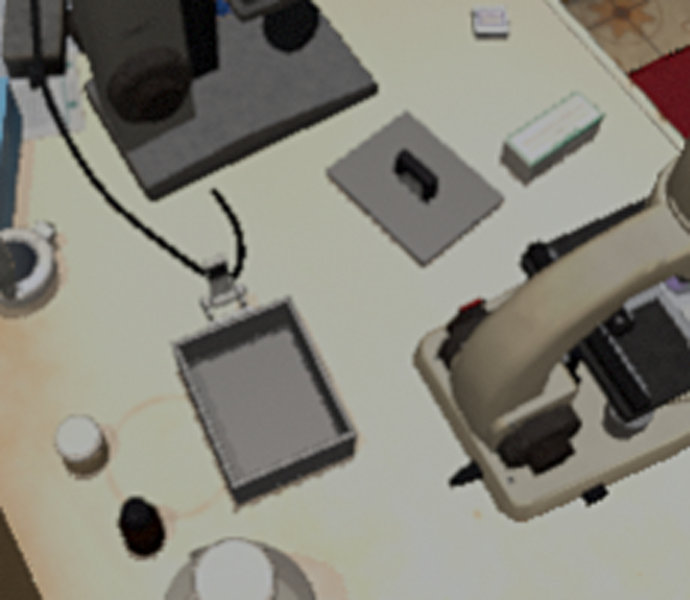

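Run:
```python
from h import *
def rect(P,nm):
    r=cv2.minAreaRect((P[:,:2]*1000).astype(np.float32)); print(nm,len(P),"c",np.round(r[0],1),"size",np.round(r[1],1),"ang",round(r[2],2),"z med",np.round(np.median(P[:,2])*1000,1))
def big(m):
    n,l,s,_=cv2.connectedComponentsWithStats(m.astype(np.uint8)); 
    i=1+np.argmax(s[1:,4]); return l==i
for n in("top","side"):
    d=load(n+"0.npz"); X=cloud(d); x,y,z=X[...,0],X[...,1],X[...,2]
    def reg(a,b,c,e,z0,z1): return (x>a)&(x<b)&(y>c)&(y<e)&(z>z0)&(z<z1)
    b=reg(.2,.6,.15,.3,-.02,.02); bb=reg(.3,.5,.1,.16,-.02,.02); print(n,"bench z",np.median(z[bb]),z[bb].std())
    for nm,m in dict(lid=reg(.45,.62,-.04,.12,.007,.018),handle=reg(.45,.62,-.03,.1,.028,.06),packet=reg(.45,.6,-.16,-.03,.026,.045),rim=reg(.36,.52,.15,.3,.04,.05),clamp=reg(.48,.56,.17,.26,.055,.15),cs=reg(.6,.68,-.16,-.08,.008,.03),jar=reg(.43,.5,.31,.38,.03,.05),oil=reg(.36,.43,.3,.37,.05,.08)).items():
        m=big(m); rect(X[m],nm)
        if nm=="clamp":
            zz=z[m]; 
            for q in(.06,.07,.08,.09): 
                k=m&(abs(z-q)<.005)
                if k.any(): print("   clamp z",q,np.round(X[k].mean(0),3),k.sum())
# height map
H=np.full((50,50),-1.)
for n in("top","side"):
    X=cloud(load(n+"0.npz")).reshape(-1,3); X=X[~np.isnan(X[:,0])]
    i=((X[:,0]-0)/.03).astype(int); j=((X[:,1]+.5)/.03).astype(int)
    k=(i>=0)&(i<32)&(j>=0)&(j<32)&(X[:,0]>0)&(X[:,1]>-.5)
    np.maximum.at(H,(i[k],j[k]),X[k,2])
print("cols y:",[f"{-.5+.03*j:.2f}" for j in range(31,-1,-1)])
for i in range(31,-1,-1): print(f"{i*.03:.2f}"," ".join("%4d"%(H[i,j]*1000) for j in range(31,-1,-1)))
```

```text
top bench z 0.0006866969028804792 0.002553366467065604
lid 1681 c [539.9  27.9] size [116.2  92.3] ang 10.92 z med 10.5
handle 91 c [539.6  28. ] size [39.6 11.8] ang 10.88 z med 35.7
packet 477 c [517.9 -90.9] size [32.7 83.1] ang 6.57 z med 30.6
rim 391 c [441.4 223.8] size [ 92.5 127.3] ang 83.63 z med 44.5
clamp 113 c [507.9 215.2] size [31.8 16.6] ang 82.95 z med 66.5
   clamp z 0.06 [0.504 0.216 0.06 ] 53
   clamp z 0.07 [0.506 0.217 0.069] 15
   clamp z 0.08 [0.508 0.215 0.077] 8
   clamp z 0.09 [0.511 0.215 0.092] 25
cs 144 c [ 650.  -123.9] size [30.1 31.4] ang 61.35 z med 11.6
jar 166 c [470.6 348. ] size [32.1 30. ] ang 85.2 z med 39.2
oil 68 c [397.5 336.2] size [17.3 17.4] ang 85.0 z med 60.9
side bench z 0.0008193676774720382 0.003237522498173573
lid 1438 c [540.1  29.5] size [117.   93.3] ang 11.01 z med 10.0
handle 92 c [539.6  29.8] size [40.  12.2] ang 13.91 z med 34.8
packet 393 c [517.7 -90. ] size [32.9 83.7] ang 6.53 z med 30.2
rim 446 c [443.1 224. ] size [ 92.1 127.9] ang 84.37 z med 44.3
clamp 152 c [509.7 216.5] size [33.2 17. ] ang 82.46 z med 70.7
   clamp
[... 5515 characters left out ...]
 4    3    5    5    4   13   19  359  381  385  331   16    5    5    4 -1000 -1000 -1000 -1000 -1000 -1000 -1000 -1000 -1000 -790
0.06 -1000 -1000 -1000 -1000 -1000 -1000 -1000 -1000 -1000 -1000    2   14  358  402  404  400  386   19   15   11    3    3 -1000 -1000 -1000 -1000 -1000 -1000 -1000 -1000 -792 -790
0.03 -1000 -1000 -1000 -1000 -1000 -1000 -1000 -1000 -1000 -1000 -1000  345  389  401  401 -1000 -1000 -1000 -1000 -1000 -1000 -1000 -1000 -1000 -1000 -1000 -1000 -1000 -1000 -1000 -1000 -793
0.00 -1000 -1000 -1000 -1000 -1000 -1000 -1000 -1000 -1000 -1000 -1000 -1000  382  389 -1000 -1000 -1000 -1000 -1000 -1000 -1000 -1000 -1000 -1000 -1000 -1000 -1000 -1000 -1000 -1000 -1000 -788
```

```bash
cat > plan.py <<'E'
import sys,numpy as np
from cell import ctrl
from scipy.spatial.transform import Rotation as R
# plan.py x y z(mm) yaw_of_tool_x(deg)
s=ctrl.observe(); r=R.from_rotvec(s["ee_rot"]); M=r.as_matrix(); p=np.array(s["ee_pos"])*1000
yaw=np.degrees(np.arctan2(M[1,0],M[0,0]))
print("t",round(s["time_s"],2),"tcp",p.round(1),"yawx",round(yaw,2),"tilt",np.degrees(np.arccos(-M[2,2])).round(2),"F",np.round(s["contact_force"],1),"grip",round(s["grip_width"],3),"q",np.round(s["joints"],2))
if len(sys.argv)>1:
    a=[float(v) for v in sys.argv[1:]]
    d=M.T@(np.array(a[:3])-p); t=-np.radians((a[3]-yaw+180)%360-180)
    print("dxyz",d.round(1),"turn",round(t,4),"rows",np.ceil(max(np.linalg.norm(d)/62.5,abs(np.degrees(t))/10.7)))
E
python3 - <<'E'
from h import *
from scipy.optimize import minimize
for n in("top","side"):
    d=load(n+"0.npz"); X=cloud(d).reshape(-1,3)
    x,y,z=X.T
    m=(x>.36)&(x<.51)&(y>.15)&(y<.3)&(z>.040)&(z<.049); P=X[m,:2]*1000
    def f(q):
        c,s=np.cos(q[2]),np.sin(q[2]); e=P-q[:2]; u=abs(e[:,0]*c+e[:,1]*s); v=abs(-e[:,0]*s+e[:,1]*c)
        dd=np.maximum(np.maximum(u-58,v-46), np.minimum(54-u,42-v)); return np.minimum(np.maximum(dd,0),4).sum()+.2*np.minimum(abs(np.maximum(u-56,v-44)),6).sum()
    b=min((minimize(f,[436+a,224+e,-.105],method="Nelder-Mead",options=dict(xatol=.01,fatol=.01,initial_simplex=[[436+a,224+e,-.105],[440+a,224+e,-.105],[436+a,228+e,-.105],[436+a,224+e,-.06]])) for a in(-3,3) for e in(-3,3)),key=lambda r:r.fun)
    print(n,len(P),b.x,np.degrees(b.x[2]),b.fun)
E
python3 plan.py 500 -420 350 60
```

```text
top 391 [ 4.36617556e+02  2.24108273e+02 -1.02260831e-01] -5.8591140309623135 193.09030537538172
side 445 [ 4.37794629e+02  2.24365681e+02 -1.08561887e-01] -6.220137926320649 227.95615389898154
t 0.1 tcp [ 171.9 -600.6  230.8] yawx 15.97 tilt 0.06 F [-0.3 -0.2  0. ] grip 0.998 q [ 1.22  0.52 -0.04  1.6   0.02  1.02 -0.11]
dxyz [ 365.2  -83.5 -119.1] turn -0.7685 rows 7.0
```

```bash
python3 -m handwheel '[{"dx":0,"dy":0,"dz":-60,"turn":0},{"dx":50,"dy":-10,"dz":-110,"turn":-0.12},{"dx":105,"dy":-25,"dz":-119,"turn":-0.26},{"dx":160,"dy":-37,"dz":-119,"turn":-0.4},{"dx":220,"dy":-50,"dz":-119,"turn":-0.54},{"dx":280,"dy":-64,"dz":-119,"turn":-0.68},{"dx":340,"dy":-78,"dz":-119,"turn":-0.77},{"dx":365,"dy":-83,"dz":-119,"turn":-0.77}]' 0 40; python3 plan.py 518 -91 260 96.5
```

```text
time_s: 1.1
ee_pos: [0.5029, -0.4178, 0.3497]
ee_rot: [-2.714, -1.579, -0.002]
contact_force: [-0.8, -1.0, -0.6]
grip_width: 1.003
t 1.1 tcp [ 502.9 -417.8  349.7] yawx 60.37 tilt 0.1 F [-0.8 -1.  -0.6] grip 1.003 q [ 0.78  0.49 -0.29  1.35  0.14  1.32 -0.02]
dxyz [ 291.4 -148.4   90.2] turn -0.6305 rows 6.0
```

```bash
python3 -m handwheel '[{"dx":50,"dy":-25,"dz":0,"turn":-0.1},{"dx":100,"dy":-51,"dz":10,"turn":-0.22},{"dx":150,"dy":-76,"dz":30,"turn":-0.34},{"dx":200,"dy":-102,"dz":55,"turn":-0.46},{"dx":250,"dy":-127,"dz":80,"turn":-0.58},{"dx":291,"dy":-148,"dz":90,"turn":-0.63},{"dx":291,"dy":-148,"dz":90,"turn":-0.63},{"dx":291,"dy":-148,"dz":90,"turn":-0.63}]'; python3 plan.py 517.8 -90.5 80 96.5
python3 - <<'E'
from cell import ctrl
import cv2,numpy as np
for n in("top","side"):
    d=ctrl.get_image(n); cv2.imwrite(f"pics/{n}1.png",d["frame"]); np.savez(f"{n}1.npz",**d)
E
```

```text
time_s: 2.1
ee_pos: [0.5168, -0.0957, 0.2603]
ee_rot: [2.1, 2.336, -0.001]
contact_force: [0.1, -0.6, 0.4]
grip_width: 1.001
t 2.1 tcp [516.8 -95.7 260.3] yawx 96.08 tilt 0.03 F [ 0.1 -0.6  0.4] grip 1.001 q [ 0.47  0.37 -0.52  1.81  0.21  1.02 -0.03]
dxyz [  5.1   1.6 180.3] turn -0.0073 rows 3.0
```

View pics/side1.png

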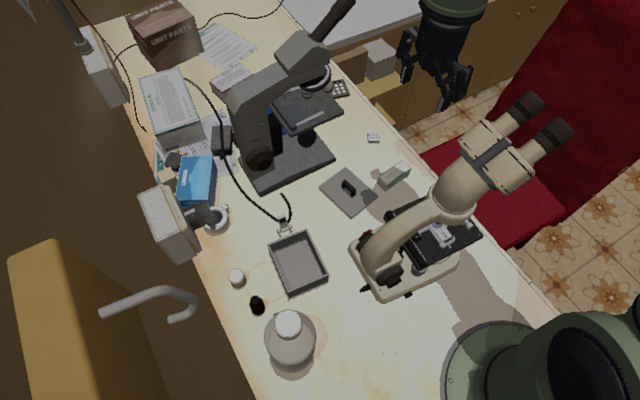

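View pics/top1.png

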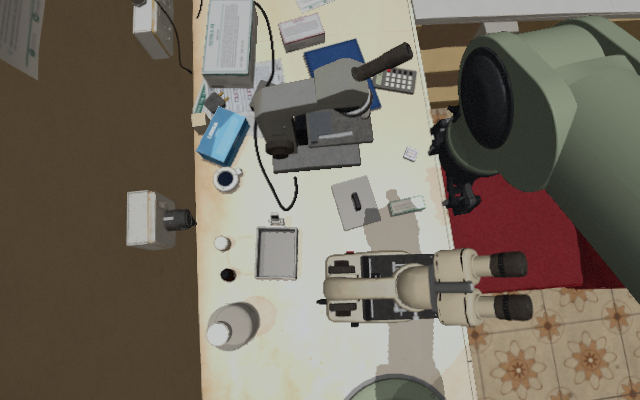

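Run:
```python
from h import *
for n in("top","side"):
    X=cloud(load(n+"1.npz")).reshape(-1,3); x,y,z=X.T
    m=(abs(x-.517)<.1)&(abs(y+.095)<.08)&(z>.15)&(z<.45); P=X[m]*1000
    print(n,len(P),np.percentile(P[:,2],[0,1,3,10]))
    for s in(-1,1):
        Q=P[(s*(P[:,0]-517)>10)]; Q=Q[Q[:,2]<np.percentile(Q[:,2],0)+25]; print(s,Q.min(0).round(1),Q.max(0).round(1),len(Q))
```

```text
top 1866 [274.90383942 282.01710747 291.30911294 323.15814281]
-1 [ 459.5 -104.1  278.6] [472.  -90.6 303.3] 45
1 [557.2 -98.4 274.9] [571.9 -81.2 299.9] 53
side 4098 [272.79707333 281.68473427 290.12047957 320.26945807]
-1 [ 459.3 -110.2  274.4] [473.  -90.2 299.3] 99
1 [ 557.6 -104.6  272.8] [572.  -80.3 297.5] 107
```

```bash
python3 -m handwheel '[{"dx":2,"dy":1,"dz":60,"turn":-0.007},{"dx":5,"dy":1.6,"dz":120,"turn":-0.007},{"dx":5,"dy":1.6,"dz":180,"turn":-0.007},{"dx":5,"dy":1.6,"dz":230,"turn":-0.007},{"dx":5,"dy":1.6,"dz":250,"turn":-0.007},{"dx":5,"dy":1.6,"dz":256,"turn":-0.007},{"dx":5,"dy":1.6,"dz":259,"turn":-0.007},{"dx":5,"dy":1.6,"dz":259,"turn":-0.007}]'; python3 plan.py 517.8 -90.5 0 96.5
```

```text
time_s: 3.2
ee_pos: [0.5184, -0.0899, 0.0021]
ee_rot: [2.09, 2.344, 0.001]
contact_force: [0.3, -0.2, 1.0]
grip_width: 0.998
t 3.2 tcp [518.4 -89.9   2.1] yawx 96.55 tilt 0.07 F [ 0.3 -0.2  1. ] grip 0.998 q [ 0.31  0.75 -0.34  1.98  0.5   0.49 -0.28]
dxyz [-0.6 -0.7  2.1] turn 0.0009 rows 1.0
```

```bash
python3 -m handwheel '[{"dx":-0.6,"dy":-0.7,"dz":1},{"dx":-0.6,"dy":-0.7,"dz":1},{"dx":-0.6,"dy":-0.7,"dz":1},{"dx":-0.6,"dy":-0.7,"dz":1},{"dx":-0.6,"dy":-0.7,"dz":1},{"dx":-0.6,"dy":-0.7,"dz":1},{"dx":-0.6,"dy":-0.7,"dz":1}]' 1 35; python3 plan.py 517.8 -90.5 120 96.5
```

```text
t 3.2 tcp [518.4 -89.9   2.1] yawx 96.55 tilt 0.07 F [ 0.3 -0.2  1. ] grip 0.998 q [ 0.31  0.75 -0.34  1.98  0.5   0.49 -0.28]
dxyz [  -0.6   -0.6 -117.9] turn 0.0009 rows 2.0invalid input at $[0]: expected keys dx, dy, dz, turn
```

```bash
python3 -m handwheel '[{"dx":-0.6,"dy":-0.7,"dz":1,"turn":0},{"dx":-0.6,"dy":-0.7,"dz":1,"turn":0},{"dx":-0.6,"dy":-0.7,"dz":1,"turn":0},{"dx":-0.6,"dy":-0.7,"dz":1,"turn":0},{"dx":-0.6,"dy":-0.7,"dz":1,"turn":0},{"dx":-0.6,"dy":-0.7,"dz":1,"turn":0},{"dx":-0.6,"dy":-0.7,"dz":1,"turn":0}]' 1 35; python3 plan.py 517.8 -90.5 120 96.5
```

```text
time_s: 4.08
ee_pos: [0.5175, -0.0902, 0.0006]
ee_rot: [2.09, 2.345, 0.0]
contact_force: [-0.9, -0.1, 6.4]
grip_width: 0.384
t 4.08 tcp [517.5 -90.2   0.6] yawx 96.58 tilt 0.02 F [-0.9 -0.1  6.4] grip 0.384 q [ 0.31  0.75 -0.34  1.99  0.5   0.49 -0.28]
dxyz [  -0.4    0.3 -119.4] turn 0.0015 rows 2.0
```

```bash
python3 -m handwheel '[{"dx":0,"dy":0,"dz":-8,"turn":0},{"dx":0,"dy":0,"dz":-40,"turn":0},{"dx":0,"dy":0,"dz":-95,"turn":0},{"dx":0,"dy":0,"dz":-150,"turn":0},{"dx":0,"dy":0,"dz":-180,"turn":0},{"dx":0,"dy":0,"dz":-180,"turn":0}]'; python3 plan.py 437 224 180 174
python3 - <<'E'
from cell import ctrl
import cv2,numpy as np
from h import *
for n in("top","side"):
    d=ctrl.get_image(n); cv2.imwrite(f"pics/{n}2.png",d["frame"]); np.savez(f"{n}2.npz",**d)
    u,v=proj(d,[.5175,-.09,.18])[0].astype(int); x0=max(min(u-100,440),0);y0=max(min(v-75,250),0)
    cv2.imwrite(f"pics/{n}2z.png",cv2.resize(d["frame"][y0:y0+150,x0:x0+200],None,fx=4,fy=4)); print(u,v,x0,y0)
E
```

```text
time_s: 4.82
ee_pos: [0.5181, -0.0904, 0.1827]
ee_rot: [2.088, 2.342, 0.003]
contact_force: [-0.1, 0.2, -2.2]
grip_width: 0.377
t 4.83 tcp [518.1 -90.4 182.7] yawx 96.56 tilt 0.22 F [-0.1  0.2 -2.2] grip 0.377 q [ 0.45  0.46 -0.51  1.89  0.3   0.85 -0.1 ]
dxyz [321.6 -44.7   2.1] turn -1.3515 rows 8.0
422 189 322 114
407 130 307 55
```

View pics/side2z.png

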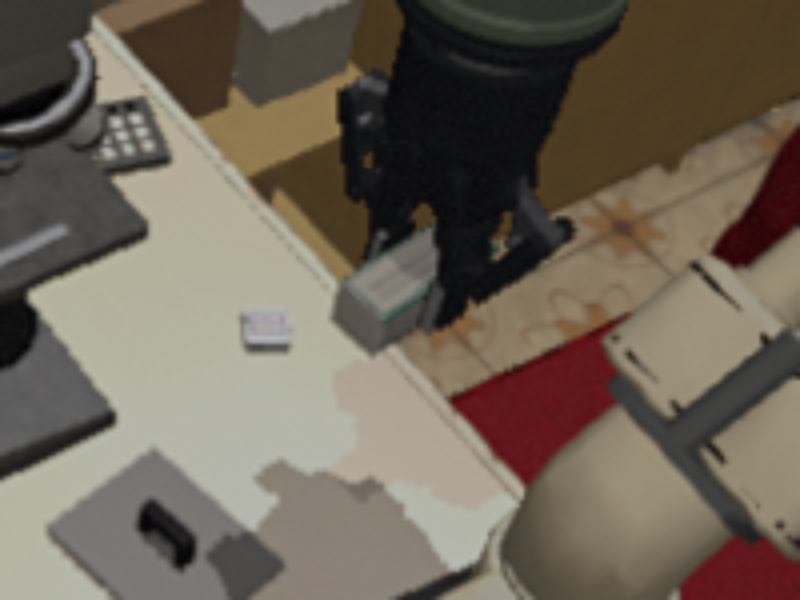

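View pics/top2.png

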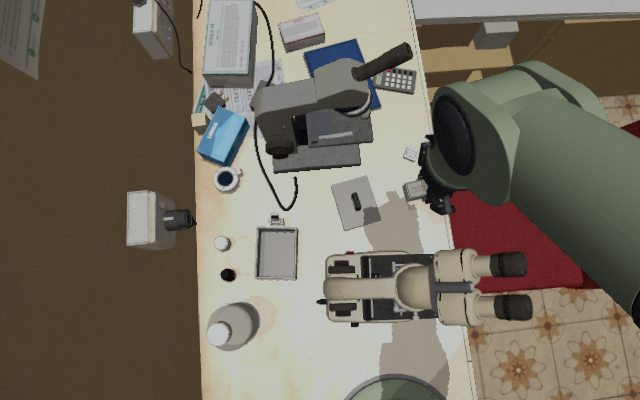

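```bash
python3 -m handwheel '[{"dx":30,"dy":-4,"dz":0,"turn":-0.12},{"dx":70,"dy":-10,"dz":2,"turn":-0.28},{"dx":112,"dy":-16,"dz":2,"turn":-0.44},{"dx":155,"dy":-21,"dz":2,"turn":-0.6},{"dx":195,"dy":-27,"dz":2,"turn":-0.76},{"dx":235,"dy":-33,"dz":2,"turn":-0.92},{"dx":270,"dy":-38,"dz":2,"turn":-1.08},{"dx":300,"dy":-42,"dz":2,"turn":-1.22},{"dx":318,"dy":-44,"dz":2,"turn":-1.33},{"dx":322,"dy":-45,"dz":2,"turn":-1.35},{"dx":322,"dy":-45,"dz":2,"turn":-1.35},{"dx":322,"dy":-45,"dz":2,"turn":-1.35}]'; python3 plan.py 432.2 224.7 70 174
```

```text
time_s: 6.42
ee_pos: [0.4358, 0.2237, 0.178]
ee_rot: [-0.17, -3.137, 0.001]
contact_force: [0.4, -0.1, -2.2]
grip_width: 0.382
t 6.42 tcp [435.8 223.7 178. ] yawx 173.79 tilt 0.03 F [ 0.4 -0.1 -2.2] grip 0.382 q [ 0.08  0.51 -0.89  1.97  0.51  0.9   0.38]
dxyz [  3.7   0.7 108. ] turn -0.0037 rows 2.0
```

```bash
python3 -m handwheel '[{"dx":3.7,"dy":0.7,"dz":50,"turn":-0.004},{"dx":3.7,"dy":0.7,"dz":95,"turn":-0.004},{"dx":3.7,"dy":0.7,"dz":113,"turn":-0.004},{"dx":3.7,"dy":0.7,"dz":113,"turn":-0.004},{"dx":3.7,"dy":0.7,"dz":113,"turn":-0.004}]'; python3 plan.py 432.2 224.7 70 174
python3 - <<'E'
from cell import ctrl
import cv2,numpy as np
from h import *
a=np.radians(-6.04);C=np.array([.4372,.2242]);Rm=np.array([[np.cos(a),-np.sin(a)],[np.sin(a),np.cos(a)]])
for n in("top","side"):
    d=ctrl.get_image(n); np.savez(f"{n}3.npz",**d)
    u,v=proj(d,[.437,.224,.06])[0].astype(int); x0=max(min(u-100,440),0);y0=max(min(v-75,250),0)
    im=cv2.resize(d["frame"][y0:y0+150,x0:x0+200],None,fx=4,fy=4)
    cv2.imwrite(f"pics/{n}3z.png",im)
    X=cloud(d); L=(X[...,:2]-C)@Rm*1000; m=(abs(L[...,0])<56)&(abs(L[...,1])<25)&(X[...,2]>.088)&(X[...,2]<.105)
    print(n,m.sum(), np.percentile(L[m],[0,2,50,98,100],axis=0).round(1).T.tolist() if m.any() else 0, np.median(X[m,2]))
E
```

```text
time_s: 7.05
ee_pos: [0.4328, 0.226, 0.0666]
ee_rot: [0.161, 3.136, 0.001]
contact_force: [-0.4, 1.1, -0.9]
grip_width: 0.381
t 7.05 tcp [432.8 226.   66.6] yawx 174.13 tilt 0.1 F [-0.4  1.1 -0.9] grip 0.381 q [-0.05  0.67 -0.74  2.05  0.72  0.69  0.2 ]
dxyz [ 0.5 -1.4 -3.4] turn 0.0023 rows 1.0
top 0 0 nan
side 422 [[-45.4, -44.6, -22.5, 1.4, 4.4], [-24.3, -17.5, 0.3, 19.9, 24.8]] 0.09678588996400678
  return _methods._mean(a, axis=axis, dtype=dtype,
  ret = ret.dtype.type(ret / rcount)
```

View pics/side3z.png

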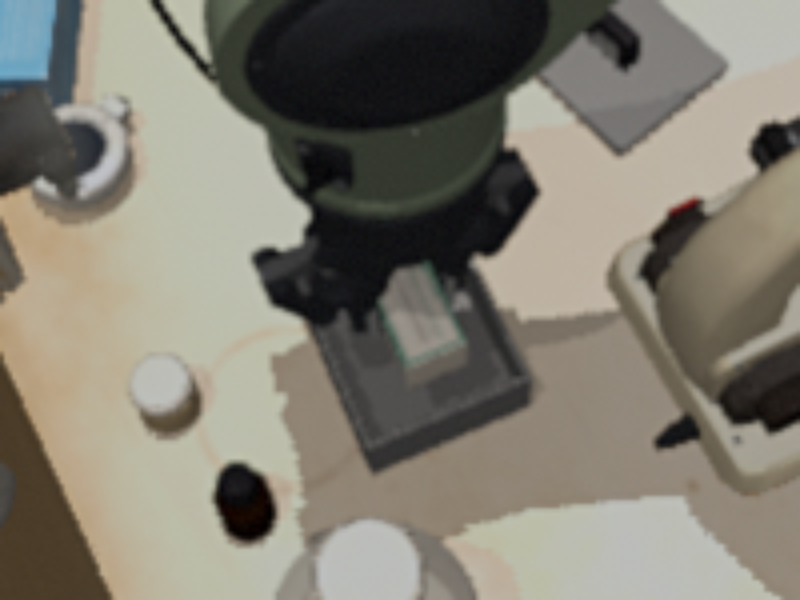

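View pics/top3z.png

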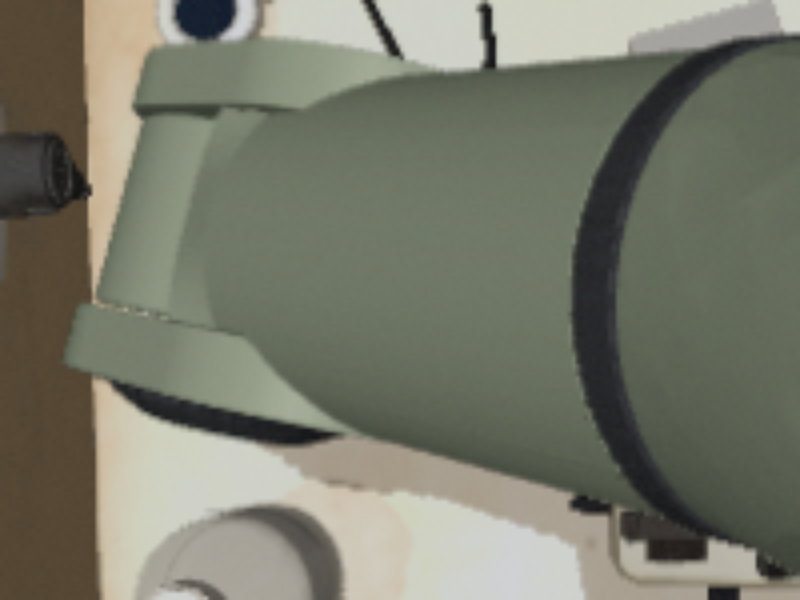

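```bash
python3 -m handwheel '[{"dx":0.5,"dy":-1.4,"dz":0,"turn":0.002},{"dx":0.5,"dy":-1.4,"dz":20,"turn":0.002},{"dx":0.5,"dy":-1.4,"dz":40,"turn":0.002},{"dx":0.5,"dy":-1.4,"dz":52,"turn":0.002},{"dx":0.5,"dy":-1.4,"dz":57,"turn":0.002},{"dx":0.5,"dy":-1.4,"dz":59,"turn":0.002},{"dx":0.5,"dy":-1.4,"dz":59,"turn":0.002}]'; python3 plan.py 432.2 224.7 4.6 174
```

```text
time_s: 8.02
ee_pos: [0.4316, 0.2244, 0.0066]
ee_rot: [0.163, 3.137, 0.0]
contact_force: [-1.3, 0.1, -2.4]
grip_width: 0.381
t 8.03 tcp [431.6 224.4   6.6] yawx 174.04 tilt 0.03 F [-1.3  0.1 -2.4] grip 0.381 q [-0.13  0.77 -0.64  2.07  0.85  0.58  0.09]
dxyz [-0.6  0.3  2. ] turn 0.0008 rows 1.0
```

```bash
python3 -m handwheel '[{"dx":0,"dy":0,"dz":1,"turn":0},{"dx":0,"dy":0,"dz":1.6,"turn":0},{"dx":0,"dy":0,"dz":1.6,"turn":0}]'
```

```text
time_s: 8.4
ee_pos: [0.4314, 0.2243, 0.0047]
ee_rot: [0.163, 3.137, 0.0]
contact_force: [-0.2, -0.6, -1.8]
grip_width: 0.379
```

```bash
python3 -m handwheel '[{"dx":0,"dy":0,"dz":0.8,"turn":0},{"dx":0,"dy":0,"dz":0.8,"turn":0}]'; python3 -m handwheel '[{"dx":0,"dy":0,"dz":0.7,"turn":0},{"dx":0,"dy":0,"dz":0.7,"turn":0}]'
```

```text
time_s: 8.65
ee_pos: [0.4315, 0.2243, 0.0046]
ee_rot: [0.163, 3.137, -0.0]
contact_force: [-4.9, -4.6, 21.4]
grip_width: 0.382
time_s: 8.9
ee_pos: [0.4315, 0.2243, 0.0046]
ee_rot: [0.163, 3.136, -0.001]
contact_force: [-10.0, -7.3, 42.5]
grip_width: 0.384
```

```bash
python3 -m handwheel '[{"dx":0,"dy":0,"dz":-1.4,"turn":0},{"dx":0,"dy":0,"dz":-1.4,"turn":0}]'; python3 -m handwheel '[{"dx":0,"dy":0,"dz":0,"turn":0},{"dx":0,"dy":0,"dz":0,"turn":0},{"dx":0,"dy":0,"dz":0,"turn":0}]' 0.52
```

```text
time_s: 9.15
ee_pos: [0.4315, 0.2243, 0.0047]
ee_rot: [0.163, 3.137, 0.0]
contact_force: [-0.4, -0.1, 0.2]
grip_width: 0.378
time_s: 9.52
ee_pos: [0.4314, 0.2243, 0.0045]
ee_rot: [-0.163, -3.137, -0.0]
contact_force: [-0.1, 0.8, 0.3]
grip_width: 0.481
```

```bash
python3 -m handwheel '[{"dx":0,"dy":0,"dz":-15,"turn":0},{"dx":0,"dy":0,"dz":-50,"turn":0},{"dx":0,"dy":0,"dz":-100,"turn":0},{"dx":0,"dy":0,"dz":-145,"turn":0},{"dx":0,"dy":0,"dz":-145,"turn":0}]'; python3 plan.py 540 28.7 150 190.95
```

```text
time_s: 10.15
ee_pos: [0.4325, 0.225, 0.1532]
ee_rot: [0.163, 3.133, 0.003]
contact_force: [-0.3, 0.0, -0.7]
grip_width: 0.478
t 10.15 tcp [432.5 225.  153.2] yawx 174.04 tilt 0.28 F [-0.3  0.  -0.7] grip 0.478 q [ 0.05  0.54 -0.87  2.    0.56  0.84  0.34]
dxyz [-127.3 -184.     3.3] turn -0.2952 rows 4.0
```

Run:
```python
from h import *
for n in("top","side"):
    X=cloud(load(n+"0.npz")).reshape(-1,3); x,y,z=X.T
    for a,b in((.05,.1),(.1,.15),(.15,.2),(.2,.3),(.3,.42)):
        m=(x>.5)&(x<.8)&(y>-.12)&(y<.2)&(z>a)&(z<b)
        P=X[m]; o=np.argsort(P[:,0])[:60]
        if len(P): print(n,a,b,P[o][[0,10,-1] if len(o)>10 else [0]].round(3).tolist())
```

```text
top 0.05 0.1 [[0.502, 0.2, 0.062], [0.668, 0.159, 0.072], [0.673, 0.136, 0.085]]
top 0.1 0.15 [[0.637, 0.178, 0.113], [0.637, 0.183, 0.12], [0.639, 0.185, 0.128]]
top 0.15 0.2 [[0.629, 0.119, 0.182], [0.629, 0.072, 0.18], [0.63, 0.109, 0.176]]
top 0.2 0.3 [[0.658, 0.035, 0.247], [0.659, 0.024, 0.251], [0.662, 0.007, 0.225]]
top 0.3 0.42 [[0.661, 0.08, 0.318], [0.662, 0.046, 0.314], [0.662, 0.057, 0.3]]
side 0.05 0.1 [[0.637, 0.193, 0.097], [0.652, 0.166, 0.094], [0.671, 0.163, 0.062]]
side 0.1 0.15 [[0.635, 0.197, 0.131], [0.637, 0.188, 0.119], [0.638, 0.18, 0.123]]
side 0.15 0.2 [[0.628, 0.118, 0.178], [0.629, 0.113, 0.18], [0.63, -0.0, 0.175]]
side 0.2 0.3 [[0.657, 0.03, 0.248], [0.659, 0.034, 0.248], [0.662, 0.02, 0.245]]
side 0.3 0.42 [[0.662, 0.099, 0.304], [0.663, 0.09, 0.317], [0.664, 0.089, 0.321]]
```

```bash
python3 -m handwheel '[{"dx":-25,"dy":-36,"dz":0,"turn":-0.06},{"dx":-55,"dy":-80,"dz":0,"turn":-0.13},{"dx":-88,"dy":-127,"dz":0,"turn":-0.2},{"dx":-115,"dy":-166,"dz":0,"turn":-0.27},{"dx":-127,"dy":-184,"dz":3,"turn":-0.295},{"dx":-127,"dy":-184,"dz":3,"turn":-0.295},{"dx":-127,"dy":-184,"dz":3,"turn":-0.295}]' 0.4; python3 plan.py 540 28.7 60 190.95
python3 - <<'E'
from cell import ctrl
import cv2,numpy as np
from h import *
for n in("top","side"):
    d=ctrl.get_image(n); np.savez(f"{n}4.npz",**d); cv2.imwrite(f"pics/{n}4.png",d["frame"])
E
```

```text
time_s: 11.02
ee_pos: [0.5381, 0.0291, 0.1468]
ee_rot: [0.301, -3.127, -0.001]
contact_force: [0.3, 0.8, 1.0]
grip_width: 0.599
t 11.03 tcp [538.1  29.1 146.8] yawx -169.01 tilt 0.03 F [0.3 0.8 1. ] grip 0.599 q [ 0.47  0.65 -0.9   1.87  0.63  0.93  1.04]
dxyz [-1.8 -0.8 86.8] turn 0.0007 rows 2.0
```

View pics/side4.png

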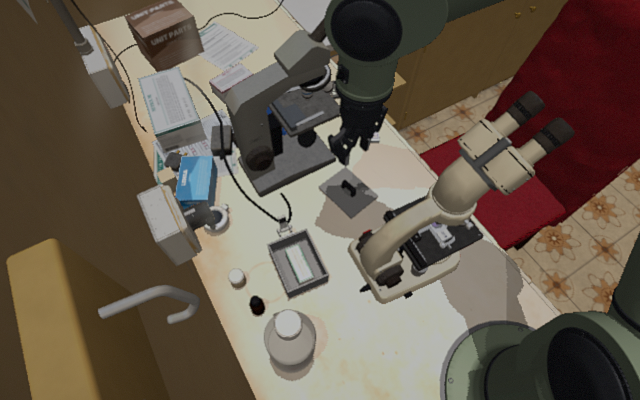

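View pics/top4.png

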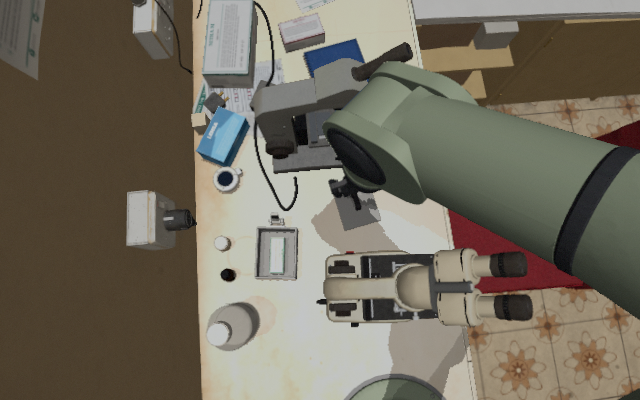

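Run:
```python
from h import *
A=[];B=[]
for n in("top","side"):
    d0=load(n+"0.npz");d=load(n+"4.npz"); X=cloud(d); m=(abs(d["range_z"]-d0["range_z"])>.02)&(d["range_z"]>0)
    A.append(X[m&(X[...,2]>.1)]); X0=cloud(d0); k=(X0[...,0]>.6)&(X0[...,2]>.1)&(X0[...,1]<.2)&(X0[...,1]>-.15)&(X0[...,0]<.8); B.append(X0[k])
A=np.concatenate(A);B=np.concatenate(B)
for a in np.arange(.12,.7,.04):
    P=A[(A[:,2]>a)&(A[:,2]<a+.04)&(A[:,1]>-.1)]
    if len(P): print(round(a,2),"x max",P[:,0].max().round(3),"ys",P[:,1].min().round(2),P[:,1].max().round(2),len(P))
from scipy.spatial import cKDTree
t=cKDTree(B)
for dz in(0,.04,.08,.12,.134):
    dd,i=t.query(A-[0,0,dz]); j=dd.argmin(); print(dz,dd.min().round(3),A[j].round(3),B[i[j]].round(3))
```

```text
0.12 x max 1.323 ys -0.0 0.42 80
0.16 x max 1.268 ys -0.03 0.42 475
0.2 x max 0.845 ys -0.05 0.42 1182
0.24 x max 0.885 ys -0.04 0.42 1445
0.28 x max 0.862 ys -0.09 0.42 1438
0.32 x max 0.942 ys -0.1 0.42 1492
0.36 x max 0.856 ys -0.04 0.42 1714
0.4 x max 0.88 ys -0.03 0.42 1747
0.44 x max 0.784 ys 0.01 0.42 2808
0.48 x max 0.721 ys -0.04 0.42 6899
0.52 x max 0.685 ys -0.05 0.42 8013
0.56 x max 0.671 ys -0.07 0.42 6890
0.6 x max 0.486 ys -0.1 0.42 10212
0.64 x max 0.445 ys -0.1 0.42 11577
0.68 x max 0.391 ys -0.08 -0.07 133
0 0.0 [0.709 0.187 0.276] [0.71  0.187 0.276]
0.04 0.001 [0.665 0.059 0.303] [0.665 0.059 0.263]
0.08 0.001 [0.669 0.196 0.224] [0.669 0.195 0.144]
0.12 0.001 [0.69  0.134 0.289] [0.69  0.134 0.17 ]
0.134 0.001 [0.663 0.058 0.314] [0.662 0.058 0.179]
```

Run:
```python
from h import *
for n in("top","side"):
    d0=load(n+"0.npz");d=load(n+"4.npz"); X=cloud(d); f=cv2.absdiff(d["frame"],d0["frame"]).max(2)
    m=((d0["range_z"]-d["range_z"])>.04)&(d["range_z"]>0); m=cv2.erode(m.astype(np.uint8),np.ones((3,3)))>0
    A=X[m&(X[...,0]>.45)&(X[...,0]<.8)&(X[...,1]>-.1)&(X[...,1]<.2)]
    for a in np.arange(.14,.6,.03):
        P=A[(A[:,2]>a)&(A[:,2]<a+.03)]
        if len(P): print(n,round(a,2),"x",np.percentile(P[:,0],[1,99,100]).round(3),"y",P[:,1].min().round(2),P[:,1].max().round(2),len(P))
```

```text
top 0.17 x [0.517 0.53  0.531] y 0.06 0.07 14
top 0.2 x [0.515 0.534 0.535] y 0.05 0.08 90
top 0.23 x [0.513 0.535 0.536] y 0.05 0.09 170
top 0.26 x [0.504 0.535 0.536] y 0.04 0.07 47
top 0.29 x [0.5   0.516 0.517] y 0.03 0.06 27
top 0.32 x [0.49  0.517 0.517] y 0.02 0.07 75
top 0.35 x [0.49  0.526 0.527] y 0.03 0.08 227
top 0.38 x [0.497 0.531 0.531] y 0.05 0.09 21
top 0.41 x [0.473 0.482 0.482] y 0.04 0.05 14
top 0.44 x [0.454 0.539 0.541] y 0.02 0.1 201
top 0.47 x [0.451 0.596 0.599] y 0.02 0.1 889
top 0.5 x [0.453 0.596 0.604] y 0.0 0.1 3646
top 0.53 x [0.452 0.576 0.583] y -0.05 0.08 4268
top 0.56 x [0.451 0.523 0.526] y -0.05 0.02 2960
top 0.59 x [0.45  0.494 0.497] y -0.08 -0.0 2401
side 0.14 x [0.521 0.549 0.55 ] y -0.0 0.07 46
side 0.17 x [0.518 0.55  0.55 ] y -0.01 0.08 133
side 0.2 x [0.514 0.544 0.546] y -0.03 0.09 277
side 0.23 x [0.513 0.541 0.544] y -0.03 0.1 424
side 0.26 x [0.5   0.542 0.547] y 0.0 0.07 238
side 0.29 x [0.5   0.547 0.55 ] y 0.0 0.07 528
side 0.32 x [0.49  0.549 0.555] y 0.0 0.08 354
side 0.35 x [0.491 0.551 0.557] y -0.0 0.08 789
side 0.38 x [0.492 0.548 0.553] y 0.01 0.09 879
side 0.41 x [0.474 0.531 0.541] y 0.01 0.09 520
side 0.44 x [0.452 0.54  0.543] y 0.02 0.1 1273
side 0.47 x [0.451 0.541 0.544] y 0.02 0.1 2129
side 0.5 x [0.451 0.533 0.539] y 0.02 0.1 1494
```

```bash
python3 -m handwheel '[{"dx":-1.8,"dy":-0.8,"dz":40,"turn":0},{"dx":-1.8,"dy":-0.8,"dz":90,"turn":0},{"dx":-1.8,"dy":-0.8,"dz":118,"turn":0},{"dx":-1.8,"dy":-0.8,"dz":130,"turn":0},{"dx":-1.8,"dy":-0.8,"dz":133,"turn":0},{"dx":-1.8,"dy":-0.8,"dz":133,"turn":0}]'; python3 plan.py 540 28.7 13 190.95
```

```text
time_s: 11.88
ee_pos: [0.541, 0.0279, 0.0145]
ee_rot: [-0.3, 3.126, -0.0]
contact_force: [-0.8, 0.1, 0.0]
grip_width: 0.601
t 11.88 tcp [541.   27.9  14.5] yawx -169.04 tilt 0.06 F [-0.8  0.1  0. ] grip 0.601 q [ 0.36  0.83 -0.73  1.93  0.85  0.72  0.87]
dxyz [0.9 0.9 1.5] turn 0.0001 rows 1.0
```

```bash
python3 -m handwheel '[{"dx":0.9,"dy":0.9,"dz":1.5,"turn":0},{"dx":0.9,"dy":0.9,"dz":1.5,"turn":0},{"dx":0.9,"dy":0.9,"dz":1.5,"turn":0},{"dx":0.9,"dy":0.9,"dz":1.5,"turn":0},{"dx":0.9,"dy":0.9,"dz":1.5,"turn":0},{"dx":0.9,"dy":0.9,"dz":1.5,"turn":0}]' 1 60; python3 plan.py 540 28.7 13 190.95
```

```text
time_s: 12.62
ee_pos: [0.5397, 0.0284, 0.0127]
ee_rot: [-0.3, 3.127, -0.0]
contact_force: [-1.6, -0.6, 8.4]
grip_width: 0.13
t 12.62 tcp [539.7  28.4  12.7] yawx -169.06 tilt 0.03 F [-1.6 -0.6  8.4] grip 0.13 q [ 0.35  0.83 -0.73  1.93  0.85  0.72  0.86]
dxyz [-0.4  0.3 -0.3] turn -0.0001 rows 1.0
```

```bash
python3 -m handwheel '[{"dx":0,"dy":0,"dz":-6,"turn":0},{"dx":0,"dy":0,"dz":-30,"turn":0},{"dx":0,"dy":0,"dz":-75,"turn":0},{"dx":0,"dy":0,"dz":-115,"turn":0},{"dx":0,"dy":0,"dz":-135,"turn":0},{"dx":0,"dy":0,"dz":-135,"turn":0}]'; python3 plan.py 437.2 224.2 150 173.96
cat > lid.py <<'E'
from h import *
from cell import ctrl
import sys
k=sys.argv[1]; s=ctrl.observe(); p=np.array(s["ee_pos"])
for n in("top","side"):
    d=ctrl.get_image(n); np.savez(f"{n}{k}.npz",**d); cv2.imwrite(f"pics/{n}{k}.png",d["frame"])
    u,v=proj(d,p)[0].astype(int); x0=max(min(u-100,440),0);y0=max(min(v-75,250),0)
    cv2.imwrite(f"pics/{n}{k}z.png",cv2.resize(d["frame"][y0:y0+150,x0:x0+200],None,fx=4,fy=4))
    X=cloud(d).reshape(-1,3); m=(np.linalg.norm(X[:,:2]-p[:2],axis=1)<.08)&(abs(X[:,2]-(p[2]-.0027))<.009); P=X[m]
    print(n,len(P))
    if len(P)<50: continue
    c=P.mean(0); 
    for _ in range(3):
        A=np.c_[P[:,:2]-c[:2],np.ones(len(P))]; q=np.linalg.lstsq(A,P[:,2],rcond=None)[0]; r=P[:,2]-A@q; P=P[abs(r)<.003]
    print("  z at tcp rel tcp mm",1000*((p[:2]-c[:2])@q[:2]+q[2]-p[2]).round(4),"slope deg x,y",np.degrees(q[:2]).round(2),"n",len(P))
    rr=cv2.minAreaRect((P[:,:2]*1000).astype(np.float32)); print("  rect",rr)
E
python3 lid.py 5
```

```text
time_s: 13.38
ee_pos: [0.54, 0.0282, 0.1478]
ee_rot: [-0.299, 3.126, -0.001]
contact_force: [0.0, -0.3, -2.3]
grip_width: 0.126
t 13.38 tcp [540.   28.2 147.8] yawx -169.08 tilt 0.1 F [ 0.  -0.3 -2.3] grip 0.126 q [ 0.47  0.65 -0.9   1.87  0.63  0.93  1.04]
dxyz [ 63.7 212.   -2.4] turn 0.296 rows 4.0
top 1186
  z at tcp rel tcp mm -2.1 slope deg x,y [ 0.15 -0.05] n 1151
  rect ((540.3329467773438, 27.635555267333984), (116.06262969970703, 92.26964569091797), 10.791778564453125)
side 1407
  z at tcp rel tcp mm -3.7 slope deg x,y [ 0.06 -0.07] n 1348
  rect ((539.2943115234375, 28.35216522216797), (116.12051391601562, 93.76425170898438), 10.687873840332031)
```

View pics/side5z.png

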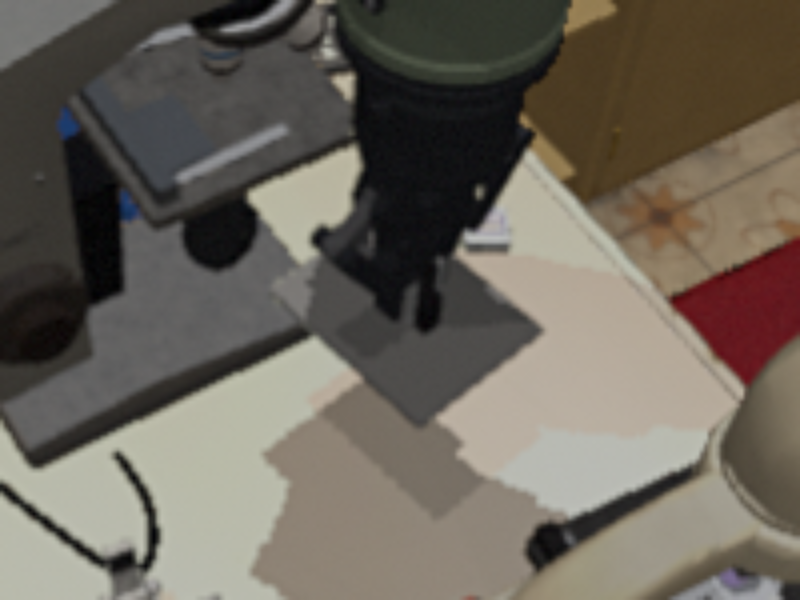

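```bash
python3 -m handwheel '[{"dx":8,"dy":25,"dz":0,"turn":0.03},{"dx":21,"dy":70,"dz":-2,"turn":0.09},{"dx":35,"dy":118,"dz":-2,"turn":0.16},{"dx":48,"dy":160,"dz":-2,"turn":0.22},{"dx":58,"dy":193,"dz":-2,"turn":0.27},{"dx":63.7,"dy":212,"dz":-2,"turn":0.294},{"dx":63.7,"dy":212,"dz":-2,"turn":0.294},{"dx":63.7,"dy":212,"dz":-2,"turn":0.294}]'; python3 plan.py 437.4 224.4 75 174.1
```

```text
time_s: 14.48
ee_pos: [0.4367, 0.2236, 0.1483]
ee_rot: [-0.161, -3.136, 0.001]
contact_force: [-0.1, -0.3, -1.7]
grip_width: 0.126
t 14.47 tcp [436.7 223.6 148.3] yawx 174.11 tilt 0.08 F [-0.1 -0.3 -1.7] grip 0.126 q [ 0.05  0.56 -0.86  1.99  0.56  0.85  0.34]
dxyz [-0.7  0.9 73.3] turn 0.0002 rows 2.0
```

Run:
```python
from h import *
a=np.radians(-6.04);C=np.array([.4372,.2242]);Rm=np.array([[np.cos(a),-np.sin(a)],[np.sin(a),np.cos(a)]])
for n in("top","side"):
    X=cloud(load(n+"4.npz")).reshape(-1,3); L=(X[:,:2]-C)@Rm*1000
    m=(abs(L[:,0])<52)&(abs(L[:,1])<35)&(X[:,2]>.026); print(n,cv2.minAreaRect(L[m].astype(np.float32)),np.percentile(X[m,2],[1,50,99]).round(4))
    m=(L[:,0]>52)&(L[:,0]<95)&(abs(L[:,1])<20)&(X[:,2]>.05)
    for q in range(50,105,6):
        k=m&(X[:,2]*1000>q)&(X[:,2]*1000<=q+6); 
        if k.any(): print("   ",q,L[k].min(0).round(1),L[k].max(0).round(1))
```

```text
top ((-6.553325653076172, -0.9854221343994141), (33.09034729003906, 82.07720184326172), 89.57657623291016) [0.0283 0.0345 0.0382]
    50 [ 61.2 -14.5] [75.5 12.8]
    56 [ 63.1 -17.1] [74.5 14.5]
    62 [ 64.7 -17.5] [71.2 13.8]
    68 [68.4 -7.1] [70.4  6.5]
    74 [71.2 -7.9] [73.4  5.3]
    80 [72.2 -8.6] [74.7 -0. ]
    86 [71.6 -7.2] [72.   6.3]
    92 [72.8 -7.7] [79.8  7.8]
side ((-4.59027099609375, -0.9666557312011719), (32.764583587646484, 82.7908935546875), 89.9991683959961) [0.0278 0.0348 0.0375]
    50 [ 61.5 -14.5] [79.1 14.8]
    56 [ 64.2 -16.1] [75.1 16. ]
    62 [ 64.7 -12.9] [71.5 12. ]
    68 [69.1 -7.5] [73.4  7.9]
    74 [70.1 -5.7] [74.3  7.3]
    80 [70.  -5.8] [76.3  8.2]
    86 [70.3 -7.5] [78.5  8.6]
    92 [72.3 -7. ] [81.8  8. ]
```

```bash
python3 -m handwheel '[{"dx":-0.6,"dy":0.8,"dz":35,"turn":0},{"dx":-0.6,"dy":0.8,"dz":65,"turn":0},{"dx":-0.6,"dy":0.8,"dz":82,"turn":0},{"dx":-0.6,"dy":0.8,"dz":88,"turn":0},{"dx":-0.6,"dy":0.8,"dz":88,"turn":0},{"dx":-0.6,"dy":0.8,"dz":88,"turn":0}]'; python3 plan.py 437.3 224.3 52.7 174.1;python3 lid.py 6
```

```text
time_s: 15.22
ee_pos: [0.4378, 0.2253, 0.0619]
ee_rot: [0.162, 3.136, 0.001]
contact_force: [-0.6, -0.5, -1.2]
grip_width: 0.128
t 15.22 tcp [437.8 225.3  61.9] yawx 174.1 tilt 0.06 F [-0.6 -0.5 -1.2] grip 0.128 q [-0.05  0.69 -0.73  2.04  0.73  0.69  0.2 ]
dxyz [ 0.4 -1.1  9.2] turn -0.0001 rows 1.0
top 0
side 1290
  z at tcp rel tcp mm -1.9 slope deg x,y [ 0.14 -0.16] n 1246
  rect ((439.7880859375, 224.7805938720703), (91.53852081298828, 116.27754974365234), 84.01573944091797)
```

View pics/side6z.png

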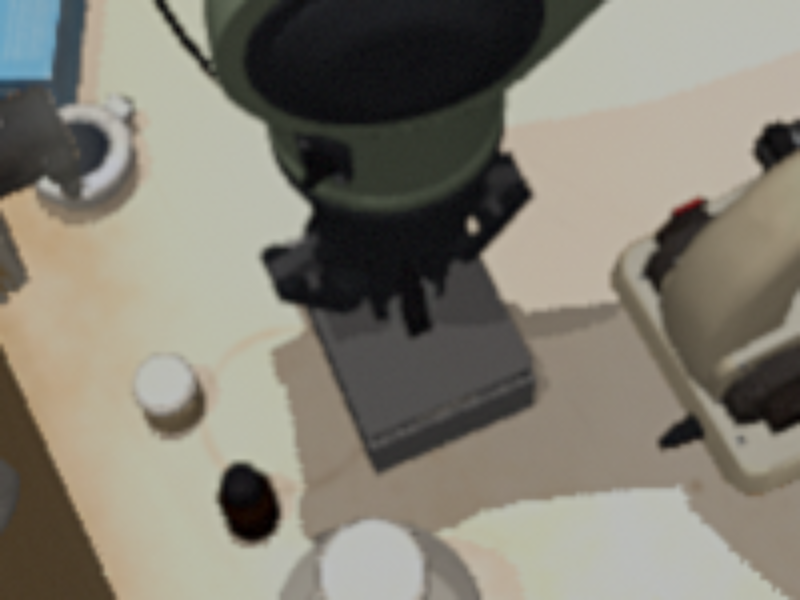

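```bash
python3 -m handwheel '[{"dx":1.2,"dy":-0.9,"dz":0,"turn":0},{"dx":1.2,"dy":-0.9,"dz":2,"turn":0},{"dx":1.2,"dy":-0.9,"dz":4,"turn":0},{"dx":1.2,"dy":-0.9,"dz":6,"turn":0},{"dx":1.2,"dy":-0.9,"dz":7,"turn":0},{"dx":1.2,"dy":-0.9,"dz":7,"turn":0}]'; python3 plan.py 436.6 224.5 52.7 174.1
```

```text
time_s: 16.08
ee_pos: [0.4361, 0.2244, 0.054]
ee_rot: [-0.161, -3.137, -0.0]
contact_force: [-0.0, -0.4, -1.5]
grip_width: 0.126
t 16.07 tcp [436.1 224.4  54. ] yawx 174.11 tilt 0.01 F [-0.  -0.4 -1.5] grip 0.126 q [-0.06  0.7  -0.72  2.05  0.75  0.67  0.19]
dxyz [-0.5  0.1  1.3] turn 0.0002 rows 1.0
```

```bash
python3 -m handwheel '[{"dx":-0.4,"dy":0,"dz":0.8,"turn":0},{"dx":-0.4,"dy":0,"dz":0.8,"turn":0}]';python3 -m handwheel '[{"dx":0,"dy":0,"dz":0.6,"turn":0},{"dx":0,"dy":0,"dz":0.6,"turn":0}]'; python3 lid.py 7
```

```text
time_s: 16.32
ee_pos: [0.4365, 0.2244, 0.0533]
ee_rot: [0.162, 3.137, -0.0]
contact_force: [0.6, -0.4, -1.8]
grip_width: 0.124
time_s: 16.58
ee_pos: [0.4365, 0.2244, 0.0527]
ee_rot: [0.161, 3.137, 0.0]
contact_force: [0.2, 0.1, -1.4]
grip_width: 0.126
top 0
side 1333
  z at tcp rel tcp mm -1.7 slope deg x,y [ 0.27 -0.24] n 1204
  rect ((438.335205078125, 224.01840209960938), (91.46971130371094, 116.0848617553711), 84.08318328857422)
```

```bash
python3 -m handwheel '[{"dx":0,"dy":0,"dz":0.6,"turn":0},{"dx":0,"dy":0,"dz":0.6,"turn":0}]';python3 -m handwheel '[{"dx":0,"dy":0,"dz":0.5,"turn":0},{"dx":0,"dy":0,"dz":0.5,"turn":0}]'
```

```text
time_s: 16.92
ee_pos: [0.4365, 0.2244, 0.0526]
ee_rot: [0.161, 3.137, -0.0]
contact_force: [-3.3, -3.7, 15.6]
grip_width: 0.122
time_s: 17.18
ee_pos: [0.4366, 0.2244, 0.0526]
ee_rot: [0.161, 3.136, -0.001]
contact_force: [-7.5, -6.1, 28.3]
grip_width: 0.121
```

```bash
python3 -m handwheel '[{"dx":0,"dy":0,"dz":-0.9,"turn":0},{"dx":0,"dy":0,"dz":-0.9,"turn":0}]';python3 -m handwheel '[{"dx":0,"dy":0,"dz":0,"turn":0},{"dx":0,"dy":0,"dz":0,"turn":0},{"dx":0,"dy":0,"dz":0,"turn":0},{"dx":0,"dy":0,"dz":0,"turn":0}]' 0.5; python3 -m handwheel '[{"dx":0,"dy":0,"dz":-20,"turn":0},{"dx":0,"dy":0,"dz":-50,"turn":0},{"dx":0,"dy":0,"dz":-95,"turn":0},{"dx":0,"dy":0,"dz":-110,"turn":0},{"dx":0,"dy":0,"dz":-110,"turn":0}]'; python3 plan.py
```

```text
time_s: 17.42
ee_pos: [0.4366, 0.2244, 0.0527]
ee_rot: [0.162, 3.137, 0.0]
contact_force: [-0.4, -1.6, 8.2]
grip_width: 0.128
time_s: 17.92
ee_pos: [0.4364, 0.2244, 0.0524]
ee_rot: [-0.161, -3.137, 0.0]
contact_force: [0.7, 0.7, -0.1]
grip_width: 0.498
time_s: 18.55
ee_pos: [0.4369, 0.2243, 0.1629]
ee_rot: [0.162, 3.136, 0.0]
contact_force: [-0.5, -0.3, -0.1]
grip_width: 0.505
t 18.55 tcp [436.9 224.3 162.9] yawx 174.07 tilt 0.08 F [-0.5 -0.3 -0.1] grip 0.505 q [ 0.06  0.54 -0.88  1.98  0.54  0.87  0.36]
```

```bash
python3 plan.py 548.6 212.4 150 174.0; python3 -m handwheel '[{"dx":-30,"dy":0,"dz":0,"turn":0},{"dx":-75,"dy":0,"dz":0,"turn":0},{"dx":-105,"dy":0,"dz":0,"turn":0},{"dx":-112,"dy":0,"dz":0,"turn":0},{"dx":-112,"dy":0,"dz":5,"turn":0},{"dx":-112,"dy":0,"dz":5,"turn":0}]' 1 60;  python3 plan.py 548.6 212.4 85 174.0;python3 lid.py 8
```

```text
t 18.55 tcp [436.9 224.3 162.9] yawx 174.07 tilt 0.08 F [-0.5 -0.3 -0.1] grip 0.505 q [ 0.06  0.54 -0.88  1.98  0.54  0.87  0.36]
dxyz [-112.3   -0.3   13.1] turn 0.0013 rows 2.0
time_s: 19.3
ee_pos: [0.5466, 0.2131, 0.1567]
ee_rot: [-0.16, -3.136, 0.001]
contact_force: [-0.3, 0.1, -1.4]
grip_width: 0.002
t 19.3 tcp [546.6 213.1 156.7] yawx 174.18 tilt 0.08 F [-0.3  0.1 -1.4] grip 0.002 q [ 0.08  0.67 -0.82  1.74  0.58  0.99  0.5 ]
dxyz [-2.1 -0.4 71.7] turn 0.0031 rows 2.0
top 0
side 6
```

View pics/side8.png

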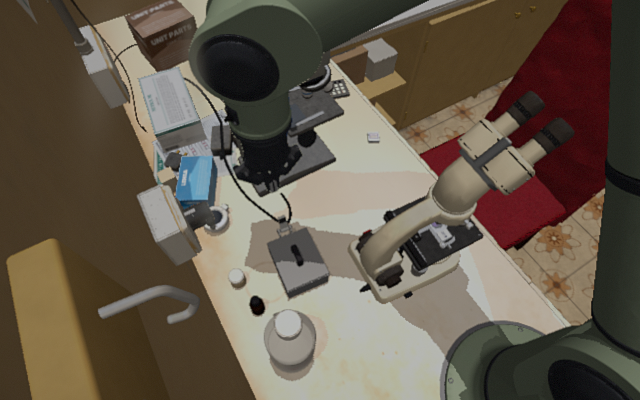

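View pics/top8z.png

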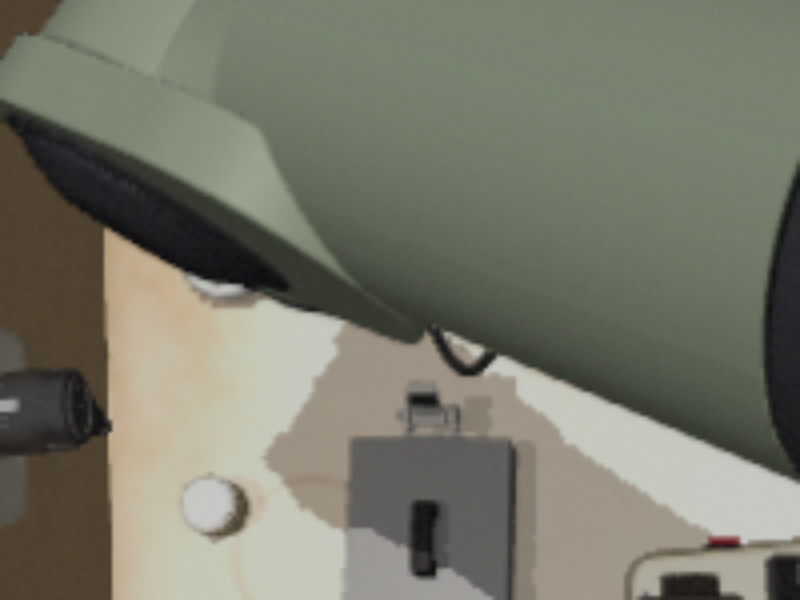

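Run:
```python
from h import *
a=np.radians(-6.04);C=np.array([.4372,.2242]);Rm=np.array([[np.cos(a),-np.sin(a)],[np.sin(a),np.cos(a)]])
for n in("top","side"):
    X=cloud(load(n+"8.npz")).reshape(-1,3); L=(X[:,:2]-C)@Rm*1000; z=X[:,2]*1000
    m=(abs(L[:,0])<60.5)&(abs(L[:,1])<60)&(z>46)&(z<55); print(n,m.sum(),cv2.minAreaRect(L[m].astype(np.float32)),np.median(z[m]))
    q=np.linalg.lstsq(np.c_[L[m],np.ones(m.sum())],z[m],rcond=None)[0]; print("  plane",q.round(4))
    m=(L[:,0]>52)&(L[:,0]<100)&(abs(L[:,1])<20)
    for q in range(56,105,6):
        k=m&(z>q)&(z<=q+6)
        if k.any(): print("   ",q,L[k].min(0).round(1),L[k].max(0).round(1))
```

```text
top 2023 ((0.56640625, -0.3277587890625), (92.38312530517578, 119.67747497558594), 89.85162353515625) 50.59283296649664
  plane [ 2.0000e-04 -3.0000e-04  5.0595e+01]
    56 [ 62.9 -17. ] [74.7 15. ]
    62 [ 64.4 -17.3] [71.5 14.2]
    68 [68.3 -7. ] [70.6  6.3]
    74 [71.2 -7.8] [73.6  5.4]
    80 [72.4 -8.2] [75.2  0.1]
    86 [71.5 -7.3] [73.5  6. ]
    92 [72.9 -7.5] [79.9  7.7]
side 2177 ((1.173919677734375, -0.023807525634765625), (117.91569519042969, 91.96347045898438), 0.11782333254814148) 50.82921430872822
  plane [ 4.00000e-04 -2.00000e-04  5.08081e+01]
    56 [ 63.6 -16.4] [75.  16.3]
    62 [65.7 -8. ] [71.2 14.8]
    68 [70.  -7.3] [73.9  7.7]
    74 [71.1 -5.2] [75.2  7.1]
    80 [70.1 -5.7] [74.8  8.5]
    86 [71.3 -6.6] [78.6  8.6]
    92 [72.1 -7.1] [81.5  8.7]
```

```bash
python3 -m handwheel '[{"dx":-2,"dy":0,"dz":40,"turn":0.003},{"dx":-2,"dy":0,"dz":65,"turn":0.003},{"dx":-2,"dy":0,"dz":72,"turn":0.003},{"dx":8,"dy":0,"dz":72,"turn":0.003},{"dx":12,"dy":0,"dz":72,"turn":0.003},{"dx":12,"dy":0,"dz":72,"turn":0.003}]'
cat > bx.py <<'E'
from cell import ctrl
import numpy as np
s=ctrl.observe();a=np.radians(-6.04);c,n=np.cos(a),np.sin(a);e=np.array(s["ee_pos"])*1000-[437.2,224.2,0]
print("t",round(s["time_s"],2),"box x,y,z",(e[0]*c+e[1]*n).round(1),(-e[0]*n+e[1]*c).round(1),e[2].round(1),"F box",np.round([s["contact_force"][0]*c+s["contact_force"][1]*n,s["contact_force"][2]],1))
E
python3 bx.py
```

```text
time_s: 20.15
ee_pos: [0.536, 0.2144, 0.0864]
ee_rot: [0.165, 3.136, 0.0]
contact_force: [0.4, -0.8, -1.4]
grip_width: -0.0
t 20.15 box x,y,z 99.3 0.6 86.4 F box [ 0.5 -1.4]
```

```bash
python3 -m handwheel '[{"dx":6,"dy":0.5,"dz":0.5,"turn":0},{"dx":11,"dy":0.5,"dz":1,"turn":0},{"dx":16,"dy":0.5,"dz":1.5,"turn":0},{"dx":21,"dy":0.5,"dz":2.5,"turn":0},{"dx":26,"dy":0.5,"dz":3.5,"turn":0},{"dx":31,"dy":0.5,"dz":5,"turn":0},{"dx":35,"dy":0.5,"dz":6.5,"turn":0},{"dx":38,"dy":0.5,"dz":8,"turn":0},{"dx":38,"dy":0.5,"dz":8,"turn":0}]'; python3 bx.py; python3 lid.py 9
```

```text
time_s: 21.28
ee_pos: [0.4978, 0.2186, 0.0773]
ee_rot: [-0.166, -3.137, 0.0]
contact_force: [-0.3, -0.6, -0.5]
grip_width: -0.003
t 21.27 box x,y,z 60.9 0.8 77.3 F box [-0.2 -0.5]
top 102
  z at tcp rel tcp mm -0.5 slope deg x,y [0.74 0.7 ] n 92
  rect ((437.2371826171875, 224.11534118652344), (11.39404296875, 37.0745964050293), 84.49584197998047)
side 150
  z at tcp rel tcp mm 3.1 slope deg x,y [ 3.16 -8.48] n 117
  rect ((453.9617614746094, 221.77821350097656), (14.17223834991455, 70.74181365966797), 86.21333312988281)
```

View pics/side9z.png

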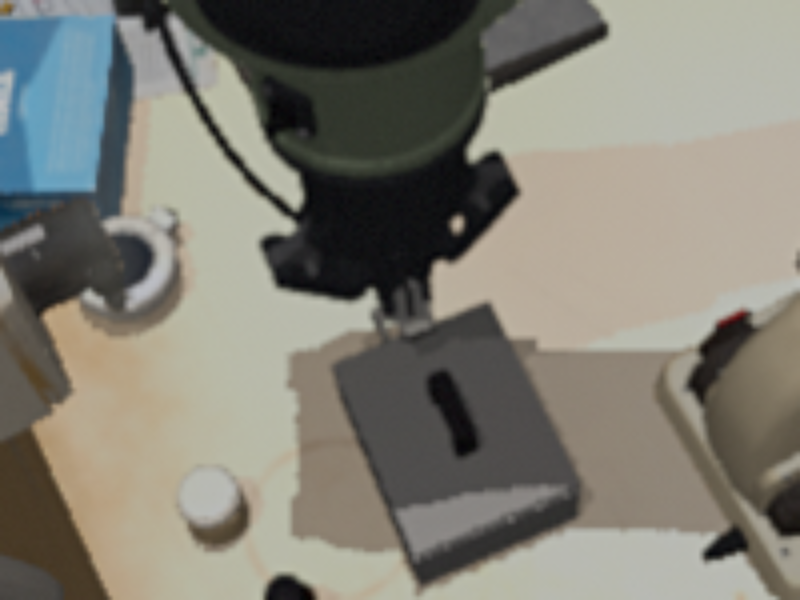

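```bash
python3 -m handwheel '[{"dx":4,"dy":0.5,"dz":3,"turn":0},{"dx":7,"dy":0.5,"dz":7,"turn":0},{"dx":9,"dy":0.5,"dz":10,"turn":0},{"dx":11,"dy":0.5,"dz":13,"turn":0},{"dx":12,"dy":0.5,"dz":15,"turn":0},{"dx":12,"dy":0.5,"dz":15,"turn":0}]'; python3 bx.py; python3 -m handwheel '[{"dx":1,"dy":0,"dz":1,"turn":0},{"dx":1,"dy":0,"dz":2,"turn":0},{"dx":1,"dy":0,"dz":2,"turn":0}]'; python3 bx.py; python3 lid.py 10
```

```text
time_s: 22.12
ee_pos: [0.4861, 0.2204, 0.0623]
ee_rot: [-0.166, -3.137, 0.0]
contact_force: [0.1, 0.5, 0.3]
grip_width: -0.003
t 22.12 box x,y,z 49.0 1.4 62.3 F box [0.  0.3]
time_s: 22.5
ee_pos: [0.4852, 0.2205, 0.0604]
ee_rot: [-0.166, -3.137, 0.0]
contact_force: [-0.5, -0.3, -0.4]
grip_width: 0.002
t 22.5 box x,y,z 48.2 1.4 60.4 F box [-0.4 -0.4]
top 490
  z at tcp rel tcp mm -10.4 slope deg x,y [-0.75  0.  ] n 475
  rect ((426.005126953125, 226.30322265625), (92.73219299316406, 40.70109176635742), 78.03227233886719)
side 1403
  z at tcp rel tcp mm -9.5 slope deg x,y [-0.11  0.02] n 1336
  rect ((453.1883850097656, 222.52542114257812), (91.19224548339844, 94.6276626586914), 83.94707489013672)
```

View pics/side10z.png

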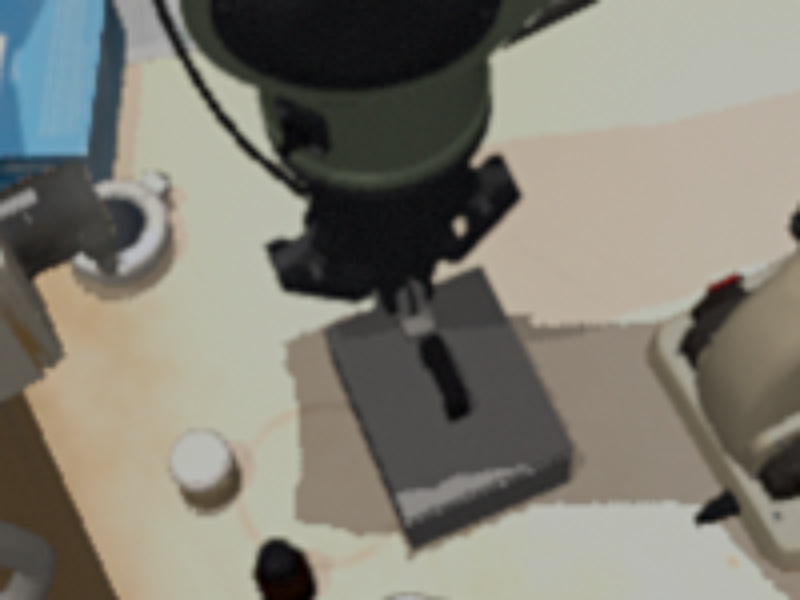

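```bash
python3 -m handwheel '[{"dx":0,"dy":-0.5,"dz":0.7,"turn":0},{"dx":0,"dy":-0.5,"dz":1.2,"turn":0},{"dx":0,"dy":-0.5,"dz":1.2,"turn":0}]'; python3 bx.py; python3 -m handwheel '[{"dx":0,"dy":0,"dz":0.6,"turn":0},{"dx":0,"dy":0,"dz":0.6,"turn":0}]'; python3 bx.py
```

```text
time_s: 22.98
ee_pos: [0.4853, 0.22, 0.0593]
ee_rot: [-0.166, -3.137, -0.0]
contact_force: [-0.1, -0.4, 1.1]
grip_width: -0.002
t 22.98 box x,y,z 48.3 0.9 59.3 F box [-0.1  1.1]
time_s: 23.22
ee_pos: [0.4853, 0.22, 0.0588]
ee_rot: [0.166, 3.137, -0.0]
contact_force: [-0.7, 0.2, 5.2]
grip_width: -0.003
t 23.23 box x,y,z 48.2 0.9 58.8 F box [-0.7  5.2]
```

```bash
python3 -m handwheel '[{"dx":0,"dy":0,"dz":0.5,"turn":0},{"dx":0,"dy":0,"dz":0.5,"turn":0}]'; python3 bx.py; python3 -m handwheel '[{"dx":0,"dy":0,"dz":0.4,"turn":0},{"dx":0,"dy":0,"dz":0.4,"turn":0}]'; python3 bx.py
```

```text
time_s: 23.48
ee_pos: [0.4853, 0.2201, 0.0587]
ee_rot: [0.166, 3.137, -0.0]
contact_force: [-4.2, -1.9, 15.4]
grip_width: -0.005
t 23.48 box x,y,z 48.3 0.9 58.7 F box [-4.  15.4]
time_s: 23.72
ee_pos: [0.4853, 0.2201, 0.0587]
ee_rot: [0.166, 3.136, -0.001]
contact_force: [-5.7, -3.1, 22.9]
grip_width: -0.005
t 23.73 box x,y,z 48.3 1.0 58.7 F box [-5.3 22.9]
```

```bash
python3 -m handwheel '[{"dx":0,"dy":0,"dz":-3,"turn":0},{"dx":0,"dy":0,"dz":-25,"turn":0},{"dx":0,"dy":0,"dz":-75,"turn":0},{"dx":0,"dy":0,"dz":-125,"turn":0},{"dx":0,"dy":0,"dz":-150,"turn":0},{"dx":-15,"dy":-40,"dz":-160,"turn":-0.05},{"dx":-30,"dy":-90,"dz":-180,"turn":-0.1},{"dx":-45,"dy":-145,"dz":-190,"turn":-0.15},{"dx":-50,"dy":-200,"dz":-200,"turn":-0.2},{"dx":-50,"dy":-250,"dz":-200,"turn":-0.2},{"dx":-50,"dy":-280,"dz":-200,"turn":-0.2},{"dx":-50,"dy":-280,"dz":-200,"turn":-0.2}]'; python3 lid.py 11
python3 - <<'E'
from h import *
a=np.radians(-6.04);C=np.array([.4372,.2242]);Rm=np.array([[np.cos(a),-np.sin(a)],[np.sin(a),np.cos(a)]])
for n in("top","side"):
    d=load(n+"11.npz"); X=cloud(d).reshape(-1,3); L=(X[:,:2]-C)@Rm*1000; z=X[:,2]*1000
    m=(abs(L[:,0])<60.5)&(abs(L[:,1])<60)&(z>46)&(z<54)&~((L[:,0]>25)&(abs(L[:,1])<18)); q=np.linalg.lstsq(np.c_[L[m],np.ones(m.sum())],z[m],rcond=None)[0]
    print(n,m.sum(),np.round(cv2.minAreaRect(L[m].astype(np.float32))[0],1),cv2.minAreaRect(L[m].astype(np.float32))[1:],"plane",q.round(4))
    m=(L[:,0]>27)&(L[:,0]<66)&(abs(L[:,1])<7)&(z>54)
    if m.sum()>3: q=np.polyfit(L[m,0],z[m],1); print("  arm",m.sum(),"x",L[m,0].min().round(1),L[m,0].max().round(1),"z med",np.median(z[m]).round(1),"angle rad",(-np.arctan(q[0])).round(3))
    m=(L[:,0]>66)&(L[:,0]<100)&(abs(L[:,1])<10); print("  max z near hinge",z[m].max().round(1))
    u,v=proj(d,[.445,.223,.05])[0].astype(int); cv2.imwrite(f"pics/{n}11b.png",cv2.resize(d["frame"][v-60:v+60,u-80:u+80],None,fx=5,fy=5,interpolation=cv2.INTER_CUBIC))
    # bystanders
    x,y=X[:,0],X[:,1]; Z=X[:,2]
    for nm,k in dict(jar=(x>.43)&(x<.5)&(y>.31)&(y<.38)&(Z>.03)&(Z<.05),oil=(x>.36)&(x<.43)&(y>.3)&(y<.37)&(Z>.05)&(Z<.08),cs=(x>.6)&(x<.68)&(y>-.16)&(y<-.08)&(Z>.008)&(Z<.03)).items():
        if k.sum()>3: print("  ",nm,np.round(cv2.minAreaRect((X[k,:2]*1000).astype(np.float32))[0],1))
E
```

```text
time_s: 25.22
ee_pos: [0.505, -0.0659, 0.2587]
ee_rot: [0.142, -3.138, 0.001]
contact_force: [0.2, 0.7, 0.1]
grip_width: 0.001
top 3
side 7
top 1761 [-0.2 -0.3] ((92.19110107421875, 116.61187744140625), 89.84603881835938) plane [-2.00000e-04  2.00000e-04  5.05394e+01]
  arm 110 x 29.1 65.4 z med 59.3 angle rad -0.037
  max z near hinge 65.6
   jar [471.  348.4]
   oil [397.5 336.8]
   cs [ 649.8 -123.8]
side 1931 [ 0.4 -0.2] ((92.29668426513672, 115.99217224121094), 89.63665008544922) plane [ 1.00000e-04 -5.00000e-04  5.07567e+01]
  arm 106 x 30.4 66.0 z med 59.6 angle rad -0.018
  max z near hinge 64.9
   jar [471.2 348.1]
   oil [398.5 337.7]
   cs [ 650.2 -121.9]
```

View pics/side11.png

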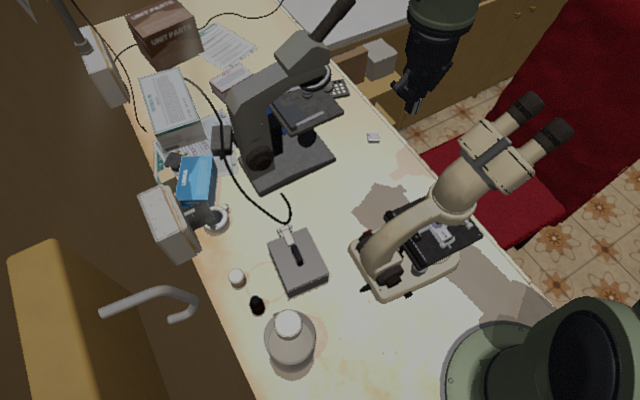

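View pics/side11b.png

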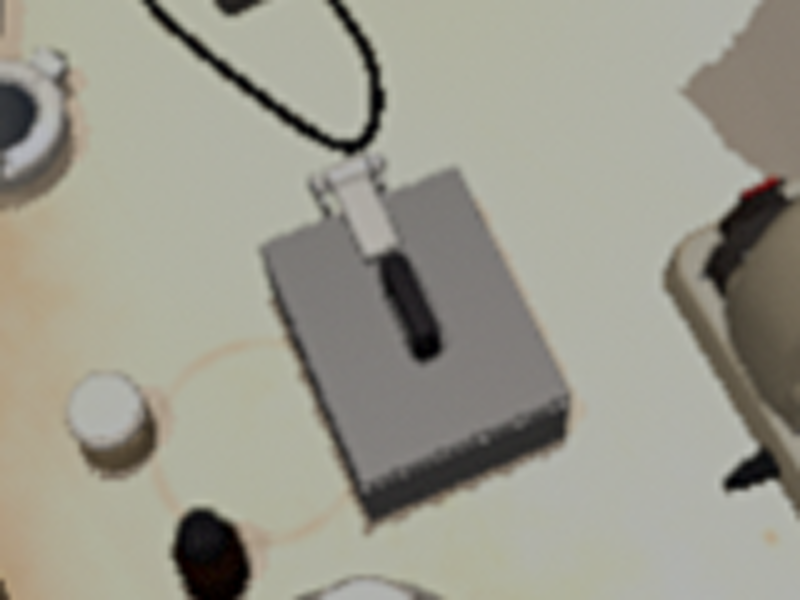

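```bash
python3 -c "
from cell import ctrl
print(ctrl.job_done())"
```

```text
the job is handed in; nothing more can be done
None
```

The packet is flat in the dry box, the lid is on and fully down, and the clamp is swung over flat on it. I handed the job in at about 25 s of the 64 s limit.

Last checks, from both cameras with the arm clear:
- **Packet:** before the lid went on, its top measured about 34.5 mm above the bench, as it should lying flat on the box floor. It sits about 5 mm from the box centre, away from the clamp end, which I chose for clearance.
- **Lid:** it is level to within 0.03° and sits within 0.5 mm and 0.4° of square on the box. The plate top reads 50.5–50.8 mm, against 50 mm expected, and the bare bench read about 0.7 mm high too.
- **Clamp:** I pushed it to a firm stop with the arm's top at 58.7 mm. The cameras give its angle as -0.02 to -0.04 rad, which is at or near the -0.03 stop.
- **Bystanders:** the jar, oil bottle and coverslip box read within 1 mm of where they started. I never clearly identified the condenser, so its position was not measured.

**Differences and forces:** the two cameras disagreed by 1–2 mm in position throughout. Wrist force peaked briefly at about 44 N, when the gripped packet was pressed onto the box floor. The limits are 120 N at the wrist and 40 N for the arm or gripper body. That press went through the fingers and packet, so I don't expect the 40 N limit to apply.

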